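Candle a jar: balance it on the lens and hold the shutter at its mark

TASK

Stand the squat jar upright on the very top of the domed lens of the candling box and let go, so that it stays balanced there by itself. Then take hold of the black upright handle of the box's spring-return shutter, pull it out until the handle is level with the upright fin of the mark on the rail beside it, and finish while still holding it there, with the jar still balanced on the lens. Leave the tall jar, the label roll and the carton where they are.

Things in the scene. Friction and masses are not known exactly. Their poses are not given: they have to be found in the camera images.
- jar: Squat round jar with flat bottom and black lid, 56 mm in diameter and 42 mm high, about 0.12 to 0.24 kg; origin at the centre of its underside, z up. Starts upright on the bench.
- candler: Candling box, fixed: grey housing 160 mm (x) by 180 mm (y), top at 70 mm, a milky-white domed lens in its top. Origin: centre of its underside, on the bench. -x points out of its front (80 mm from the origin), roughly to the robot; the shutter comes out along -x over a bed 50 mm wide. The mark rail (14 mm wide, top at 26 mm) is at y = -50 mm; bed and rail end at x = -247 mm.
- lens_top (a point): Highest point of the domed lens, 95 mm above the bench, above the candler's origin. The lens is part of a ball of 60 mm radius standing 25 mm out of the box top, so the jar rests on one point and must be centred.
- handle (a point): Grip point of the shutter handle: a black upright plate, 12 mm thick along the candler's x, 50 mm wide along y, from 23 to 81 mm above the bench, on a flat steel bar with top at 23 mm. The point is mid-thickness, mid-width, 60 mm above the bench. Shut, it is 150 mm in front of the candler's origin (70 mm from the front face). Axes parallel to the candler's.
- shutter (a joint): Shutter slide: 0 = shut, grows in m as the handle is pulled out along the candler's -x; end stop at 0.068, beyond the mark. A spring pulls it shut with about 3.6 N at 0, plus 1.2 N for each 10 mm.
- mark: Mark clamped on the rail beside the slide: a small dark steel clip with an upright fin 4 mm thick, 20 mm wide and 34 mm high (top at 60 mm above the bench). Origin in the middle of the fin's thickness, on the rail top; axes parallel to the candler's. It stands at 172 to 200 mm in front of the candler's origin (handle pulled by 22 to 50 mm).
- tall_jar: Bystander: tall jar, 52 mm in diameter, 95 mm high, upright; origin at the centre of its underside.
- label_roll: Bystander: roll of blank labels lying flat, 80 mm in diameter, 30 mm high, 40 mm hole; origin at the centre of its underside.
- carton: Bystander: closed small carton, 75 by 60 by 50 mm high; origin at the centre of its underside.
Not all that is in view belongs to the job. What is shaped like the jar but red is not meant.

How it is judged:
On the way:
1. the jar stands balanced on top of the lens, let go, with the shutter still shut (horizontal distance between jar and lens_top below 0.015 m and angle between jar's own z axis and vertical below 0.26 rad and z of jar in the frame of lens_top between -0.008 and 0.008 m and contact force between each of the arm, the fingers and jar below 0.05 N and linear speed of jar below 0.02 m/s and contact force between jar and candler above 0.5 N and value of joint shutter below 0.008 m), for 0.5 s.
At the end, for the whole second after the job is handed in: The shutter's handle is held by the fingers (over 2 N), at rest, its middle within 6 mm of the mark's fin along the slide; the jar stands by itself on the lens, its centre within 18 mm of the lens top, tilted by less than 15 degrees, at rest and untouched by the robot (horizontal distance between jar and lens_top below 0.018 m and angle between jar's own z axis and vertical below 0.26 rad and z of jar in the frame of lens_top between -0.008 and 0.008 m and contact force between each of the arm, the fingers and jar below 0.05 N and linear speed of jar below 0.02 m/s and contact force between jar and candler above 0.5 N and x of handle in the frame of mark between -0.006 and 0.006 m and contact force between the fingers and shutter above 2 N and velocity of joint shutter between -0.01 and 0.01 m/s); the arm keeps its last pose, push and grip.
It fails at once if the tall jar is pushed from its place by more than 20 mm (distance of tall_jar from where it was at the start of the episode above 0.02 m).
It fails at once if the label roll is pushed from its place by more than 20 mm (distance of label_roll from where it was at the start of the episode above 0.02 m).
It fails at once if the carton is pushed from its place by more than 20 mm (distance of carton from where it was at the start of the episode above 0.02 m).
It fails at once if the jar is tipped over (tilted by more than 40 degrees) (angle between jar's own z axis and vertical above 0.7 rad).
It also fails if it takes over 58 s, if anything falls off the work surface, if the arm or the gripper's body presses on something with over 40 N, if the wrist force passes 120 N, or if a joint passes its speed limit or range.

ROBOT

A 6-joint arm with a two-finger parallel gripper is mounted at the origin on the work surface. World frame = base frame: x ahead of the robot, y to its left, z up, the work surface at z = 0. Lengths are in m, angles in rad, forces in N, time in s.
With the tool pointing down it reaches from about 0.25 to 0.775 m from the base axis. Payload 8.9 kg.
Tool frame: the origin (TCP) lies on the mounting face of the last link; the fingertips stand 173 mm ahead of it and the grasp point (between the pads) lies 155 mm ahead of it; z points along the fingers, y is the line along which they close (so a half turn about z gives the same grasp; the last joint's range is limited). The gripper opens to 85 mm and grips with 20 to 120 N. Pads are 22 mm wide; open, the fingers measure 114 mm over their backs; the gripper's body (76 mm by 85 mm) begins 54 mm behind the grasp point. The pads swing forward as they close: fully open they stand 13 mm farther back than shut.
Start: joints at [-0.139, 0.291, -0.153, 1.127, 0, 1.431], TCP at [0.525, 0, 0.405] pointing down, gripper open.
Joint ranges: [-2.52, 2.52], [-0.91, 1.74], [-1.3, 1.37], [-1.96, 2.02], [-1.52, 1.47], [-3.14, 3.14]. Speed limits (rad/s): [2.22, 2.22, 2.79, 3.14, 3.14, 3.14].

INTERFACE

Orientations are given as a unit quaternion [w, x, y, z].
In Python, from rig import readout, grab_frame, order gives the robot as it stands.
- The arm moves only by the tool advance, called after ">>>" as a command line: name --argument value ..., lists and objects as JSON in quotes. Schema: {"type":"object","properties":{"steps":{"type":"array","items":{"type":"number"},"minItems":5,"maxItems":60},"squeeze":{"type":"number"},"only":{"type":"string"},"quiet":{"type":"boolean"},"lines":{"type":"string"}},"required":["steps"],"additionalProperties":false}. steps is one flat list of numbers that holds 1 to 12 rows one after another, with no inner brackets; each row has 5 numbers: dx, dy, dz in shares of the most that a row can go, 1 being 50 mm, then a turn about the tool's z in rad, then the opening from 0.0 (shut) to 1.0 (fully open); each row shifts and turns the commanded pose from where the row before left it, along the tool's axes as they then stand; what a row does not reach is not made up. A row lasts 1/10 s, in which the tool goes at most 0.05 m and 0.15 rad, less where a joint would pass 70% of its speed; a pose out of reach is approached as far as the arm can. The fingers move at their own pace and stop on an object; squeeze is the grip in N (left out, the last holds). Time passes only in rows, so rows that do not move let the fingers close. The tool returns the time, the measured TCP pose, the force, the opening and the grip force at its end. only (a regular expression) keeps the lines of the reply that match it, lines (a string "A,B") keeps lines A to B, and quiet returns only ok. Input that does not fit is refused with a message, and nothing moves.
- readout.sense(): the state, without advancing time (a new reading comes with each control period).
- grab_frame(name): name is "scene" or "side" or "wrist"; returns a dict with "color" (384x512x3 uint8, red, green, blue), "fx", "fy", "cx", "cy" (pixels), "world_from_camera" (4x4, takes a point from camera to world coordinates). Camera axes: x right, y down, z forward; pixel columns grow to the right and rows downward; lengths in m; the calibration is good to about 2 mm. The wrist camera is an equidistant fisheye: a pixel r from the principal point sees the ray r / f radians off the axis. A picture is of the moment at which its call begins. There is no depth.
- order.close_job(): hands the job in; it is judged then, once.
The state is a dict: "time": time; "joint_pos": joint angles; "qvel": joint speeds; "tau": joint torques, N m; "ee_pos": TCP position; "tcp_rot": TCP orientation; "ft_force": force on the tool from outside, world axes, zero at the start; "moment": the same for the moment, N m; "grip_width": opening from 0.0 (shut) to 1.0 (fully open); "grasp_force": force on a finger pad.
Only numpy, scipy, OpenCV 4.12 (cv2) and the standard library are available. Lean on these libraries where they do the work, as an engineer would, in place of code of your own. Each camera call takes 0.05 s, during which the arm holds its last target. There are 200 camera calls.

## Working session

There is one attempt and no reset: what is moved stays moved. The work goes in short steps, Python scripts to look and compute and a tool call to move; the robot and the scene stay as the last step left them, time stands still between calls to the robot, and variables do not carry over. Pictures are saved under pics/ and viewed, at most 10 in all, crops included, and the job is handed in when it is done.

```bash
ls; mkdir -p pics; python3 - <<'E'
from rig import readout, grab_frame
import cv2,numpy as np
print(readout.sense())
ims=[]
for n in ["scene","side","wrist"]:
    f=grab_frame(n); cv2.imwrite(f"pics/{n}0.png",f["color"][:,:,::-1]); 
    print(n,f["fx"],f["fy"],f["cx"],f["cy"],np.round(f["world_from_camera"],4).tolist())
E
```

```text
pics
{'time': 0.0, 'joint_pos': array([-1.39332379e-01,  2.91274413e-01, -1.54152241e-01,  1.12669551e+00,
       -9.45421911e-06,  1.43152384e+00]), 'qvel': array([ 2.37134600e-05,  2.30970005e-04,  2.56731521e-03,  1.49713659e-03,
       -1.94068861e-05, -6.81761234e-04]), 'tau': array([-3.46096487e-03, -5.37150800e+01,  3.31364536e+01,  1.60375424e-02,
       -3.39078597e-04,  1.08972756e-05]), 'ee_pos': array([5.24776531e-01, 1.67268981e-05, 4.04125532e-01]), 'tcp_rot': array([-5.26455940e-04,  7.07127797e-01,  7.07085454e-01, -4.02900849e-04]), 'ft_force': array([-0.14326205,  0.17842743,  0.1656263 ]), 'moment': array([ 0.06019498,  0.0051845 , -0.01813925]), 'grasp_force': 0.0, 'grip_width': 1.0022296166496032}
scene 497.6952305642757 497.6952305642757 259.22829446212336 188.729268055663 [[0.7879, 0.4878, -0.3758, 1.0536], [0.6156, -0.6398, 0.4602, -0.6804], [-0.016, -0.5939, -0.8044, 1.2344], [0.0, 0.0, 0.0, 1.0]]
side 358.80620677806394 358.80620677806394 255.43624404961344 188.42819816654236 [[0.9471, -0.2411, 0.2117, 0.3001], [-0.3207, -0.6869, 0.6521, -0.6438], [-0.0118, -0.6856, -0.7279, 0.7554], [0.0, 0.0, 0.0, 1.0]]
wrist 297.3186396354542 297.3186396354542 254.77267049537016 187.05985982244485 [[1.0, 0.0007, -0.0015, 0.5249], [0.0003, -0.9599, -0.2802, 0.0735], [-0.0016, 0.2802, -0.9599, 0.3737], [0.0, 0.0, 0.0, 1.0]]
```

View pics/scene0.png

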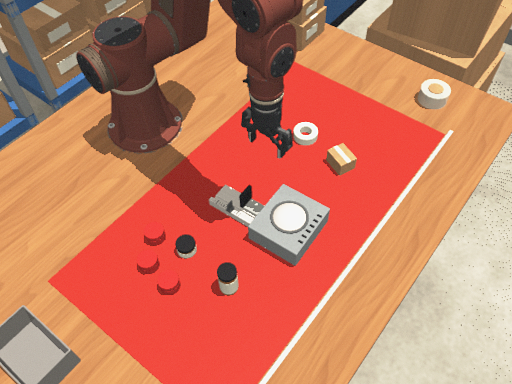

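View pics/side0.png

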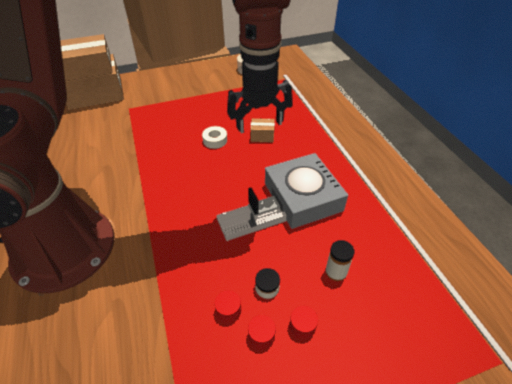

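View pics/wrist0.png

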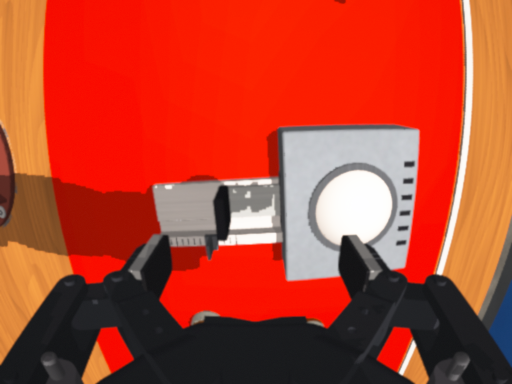

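The jar candidates in the scene view are the black-lidded squat jar at (186,246), the tall jar at (228,278), and red decoys at (154,235), (148,262) and (168,284). In the side view the squat jar is at (267,284). By the description I choose the black-lidded squat one. The wrist view shows the lens at (354,206), the handle at (222,213) and the mark near (211,243).

```bash
cat > h.py <<'E'
import numpy as np,cv2
from rig import readout, grab_frame
def ray(f,u,v,fish=False):
    x,y=(u-f["cx"])/f["fx"],(v-f["cy"])/f["fy"]
    if fish:
        r=np.hypot(x,y); d=np.array([x/r*np.sin(r),y/r*np.sin(r),np.cos(r)]) if r>1e-9 else np.array([0,0,1.])
    else: d=np.array([x,y,1.])
    T=f["world_from_camera"]; d=T[:3,:3]@d
    return T[:3,3],d/np.linalg.norm(d)
def atz(f,u,v,z,fish=False):
    o,d=ray(f,u,v,fish); return (o+d*(z-o[2])/d[2])[:2]
def proj(f,P,fish=False):
    T=np.linalg.inv(f["world_from_camera"]); p=np.atleast_2d(P)@T[:3,:3].T+T[:3,3]
    if fish:
        h=np.hypot(p[:,0],p[:,1]); s=np.arctan2(h,p[:,2])/h; q=p[:,:2]*s[:,None]
    else: q=p[:,:2]/p[:,2:]
    return q*f["fx"]+[f["cx"],f["cy"]]
def crop(f,x0,y0,x1,y1,k):
    return cv2.resize(np.ascontiguousarray(f["color"][y0:y1,x0:x1,::-1]),None,fx=k,fy=k,interpolation=cv2.INTER_CUBIC)
E
python3 - <<'E'
from h import *
import pickle
F={n:grab_frame(n) for n in ["scene","side","wrist"]}
pickle.dump(F,open("f0.pkl","wb"))
a=crop(F["wrist"],140,110,430,290,2); b=crop(F["scene"],160,220,210,270,4); c=crop(F["side"],240,260,290,310,4)
d=crop(F["side"],205,145,355,245,2)[:200,:]
o=np.zeros((580,700,3),np.uint8); o[:360,:580]=a;o[370:570,:200]=b;o[370:570,205:405]=c;o[370:570,410-15:695]=d
cv2.imwrite("pics/m1.png",o)
def lid(im,x0,y0,x1,y1):
    g=im["color"][y0:y1,x0:x1].max(2)<70
    n,l,s,ce=cv2.connectedComponentsWithStats(g.astype(np.uint8)); i=1+s[1:,4].argmax(); return ce[i]+[x0,y0],s[i]
for n,w in [("scene",(165,228,206,265)),("side",(245,262,292,304))]:
    c,s=lid(F[n],*w); print(n,c,s,atz(F[n],*c,.042),atz(F[n],*c,.036))
E
```

```text
scene [184.94505495 243.86446886] [ 11   7  19  19 273] [ 0.44988526 -0.27171059] [ 0.44684746 -0.26965435]
side [267.03571429 280.41071429] [ 11   7  23  24 448] [ 0.44254206 -0.27635287] [ 0.44374015 -0.27326227]
```

View pics/m1.png

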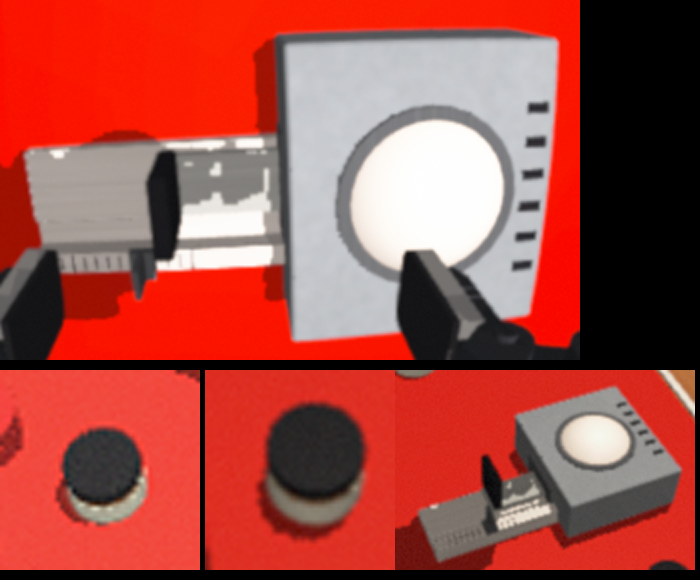

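The crop confirms it: the lid at scene (185,244) and side (267,280) belongs to the squat jar with the glass body. The box's top corners are clear, and the mark's fin stands just outside the handle near wrist pixel (211,243).

```bash
cat > s1.py <<'E'
from h import *
import pickle
from scipy.optimize import least_squares
F=pickle.load(open("f0.pkl","rb"))
W=F["wrist"]
px=np.array([[284,130],[418.5,130],[405.5,266.5],[286.5,280.5]]); loc=np.array([[-80,90],[80,90],[80,-90],[-80,-90]])/1000
def pose(p):
    c,s=np.cos(p[2]),np.sin(p[2]); return lambda q,z:np.c_[np.atleast_2d(q)@np.array([[c,s],[-s,c]])+p[:2],np.full(len(np.atleast_2d(q)),z)]
r=least_squares(lambda p:(proj(W,pose(p)(loc,.07),True)-px).ravel(),[.6,0,0]); print("wrist candler",r.x,r.fun.round(1))
sp=np.array([[410-15+0,0]])*0
S=F["side"]; ps=np.array([[122/2+205,48/2+145],[222/2+205,18/2+145],[284/2+205,98/2+145],[168/2+205,137/2+145]])
q=least_squares(lambda p:(proj(S,pose(p)(np.roll(loc,0,0),.07))-ps).ravel(),[.6,0,0]); print("side candler",q.x,q.fun.round(1))
# jar fit: lid region centroid modelled by hull of lid cylinder (z .028-.042)
t=np.linspace(0,2*np.pi,60)
for n,c in [("scene",(184.95,243.86)),("side",(267.04,280.41))]:
    def m(p):
        P=np.vstack([np.c_[p[0]+.028*np.cos(t),p[1]+.028*np.sin(t),np.full(60,z)] for z in (.03,.042)])
        h=cv2.convexHull(proj(F[n],P).astype(np.float32)); M=cv2.moments(h); return np.array([M['m10'],M['m01']])/M['m00']-c
    print("jar",n,least_squares(m,[.445,-.27]).x)
for u in [(154,233),(148,260),(168,282)]: print("red",atz(F["scene"],*u,.03))
print("tall",atz(F["scene"],227,271,.09))
T=pose(r.x); 
print("handle",T([[-.15,0]],.06),"top",)
print("lens by wrist",atz(W,354,206,.09,True))
E
python3 s1.py
```

```text
wrist candler [ 0.63821935 -0.04032163  0.05489711] [-1.2  0.4  2.3 -1.4 -0.2  1.2 -0.2  0.2]
side candler [ 0.63087413 -0.04668906  0.0261942 ] [-2.  -2.3 -0.3 -0.9  0.6  2.4  1.4  0.1]
jar scene [ 0.44672669 -0.26943028]
jar side [ 0.44390015 -0.27276463]
red [ 0.34971622 -0.29514004]
red [ 0.39822943 -0.36634556]
red [ 0.48777267 -0.38027387]
tall [ 0.61414406 -0.28108487]
handle [[ 0.48844532 -0.04855206  0.06      ]] top
lens by wrist [ 0.62946837 -0.03020605]
```

Careful with the scale: shifts go in shares of 50 mm. That gives: -0.0387 m is -0.774, 0.0145 m is 0.29.

>>> advance --steps '[-0.774, -0.228, 0.29, 0, 0.85, -0.774, -0.228, 0.29, 0, 0.85, -0.774, -0.228, 0.29, 0, 0.85, -0.774, -0.228, 0.29, 0, 0.85, -0.774, -0.228, 0.29, 0, 0.85, -0.774, -0.228, 0.29, 0, 0.85, -0.774, -0.228, 0.29, 0, 0.85, 0, 0, 0, 0, 0.85, 0, 0, 0, 0, 0.85]' --squeeze 40

```text
time: 1.2
ee_pos: [0.4447, -0.2715, 0.3028]
tcp_rot: [-0.001, 0.708, 0.706, 0.0]
ft_force: [0.1, -0.5, -0.1]
grip_width: 0.847
grasp_force: 0.0
```

```bash
python3 - <<'E'
from h import *
f=grab_frame("wrist"); 
cv2.imwrite("pics/w1.png",f["color"][:,:,::-1])
print(proj(f,[[.445,-.271,.042]],True), readout.sense()["ee_pos"])
E
```

```text
[[255.26964589 194.04747066]] [ 0.44512407 -0.27076568  0.30321016]
```

View pics/w1.png

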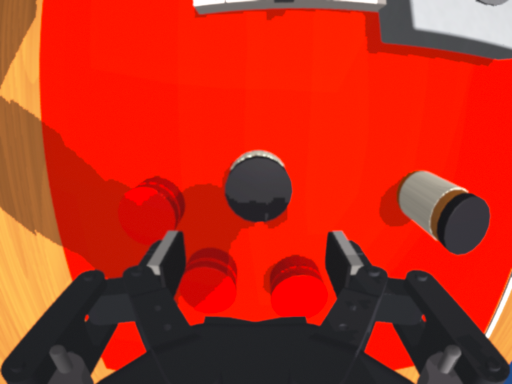

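Lid of the squat jar at about (258,188), tall jar right (465,222), red decoys (152,210), (210,282), (298,287), clear of the fingers.

```bash
python3 - <<'E'
from h import *
f=grab_frame("wrist"); g=(f["color"].max(2)<90).astype(np.uint8); g[:,:215]=0;g[:,300:]=0;g[240:]=0;g[:140]=0
n,l,s,c=cv2.connectedComponentsWithStats(g); i=1+s[1:,4].argmax(); print(c[i],s[i],atz(f,*c[i],.042,True))
(u,v),r=cv2.minEnclosingCircle(np.argwhere(l==i)[:,::-1].astype(np.float32)); print(u,v,r,atz(f,u,v,.042,True))
E
```

```text
[257.23255814 189.47137746] [ 225  157   66   65 3354] [ 0.44713841 -0.26658301]
257.39996337890625 189.3386993408203 33.07771301269531 [ 0.44727384 -0.26647079]
```

Converted, 0.03 m is 0.6, 0.0015 m is 0.03.

>>> advance --steps '[0.07, 0.03, 0.6, 0, 0.85, 0, 0, 0.7, 0, 0.85, 0, 0, 0.7, 0, 0.85, 0, 0, 0.4, 0, 0.85, 0, 0, 0, 0, 0.85, 0, 0, 0, 0, 0.5, 0, 0, 0, 0, 0.5, 0, 0, 0, 0, 0.5, 0, 0, 0, 0, 0.5, 0, 0, 0, 0, 0.5, 0, 0, 0, 0, 0.5]' --squeeze 40

```text
time: 2.4
ee_pos: [0.4473, -0.2676, 0.1846]
tcp_rot: [0.001, 0.707, 0.707, 0.0]
ft_force: [-0.2, 2.1, 8.3]
grip_width: 0.643
grasp_force: 43.3
```

Converted, -0.035 m is -0.7, -0.04 m is -0.8.

>>> advance --steps '[0, 0, -0.4, 0, 0.5, 0, 0, -0.7, 0, 0.5, 0, 0, -0.8, 0, 0.5, 0, 0, -0.8, 0, 0.5, 0, 0, -0.8, 0, 0.5, 0.56, 0.51, 0, 0, 0.5, 0.56, 0.51, 0, 0, 0.5, 0.56, 0.51, 0, 0, 0.5, 0.56, 0.51, 0, 0, 0.5, 0.56, 0.51, 0, 0, 0.5, 0.56, 0.51, 0, 0, 0.5, 0, 0, 0, 0, 0.5]'

```text
time: 3.6
ee_pos: [0.6018, -0.0962, 0.3584]
tcp_rot: [0.0, 0.706, 0.708, 0.001]
ft_force: [-0.5, -0.5, -2.4]
grip_width: 0.642
grasp_force: 43.4
```

>>> advance --steps '[0, 0, 0, 0, 0.5, 0, 0, 0, 0, 0.5]'

```text
time: 3.8
ee_pos: [0.5992, -0.0999, 0.3583]
tcp_rot: [-0.0, 0.707, 0.707, -0.0]
ft_force: [-0.5, -1.3, -1.7]
grip_width: 0.643
grasp_force: 43.4
```

```bash
python3 - <<'E'
from h import *
import pickle
F={n:grab_frame(n) for n in ["scene","side","wrist"]}
pickle.dump(F,open("f1.pkl","wb"))
o=np.zeros((600,800,3),np.uint8)
o[:384,:512]=F["wrist"]["color"][:,:,::-1]
o[384:600,0:270]=crop(F["wrist"],180,95,315,203,2) if 0 else crop(F["side"],230,130,365,238,2)
o[384:600,280:550]=crop(F["scene"],205,165,340,273,2)
o[0:280,515:795]=crop(F["wrist"],40,30,180,170,2)
cv2.imwrite("pics/w2.png",o); print(readout.sense()["ee_pos"])
E
```

```text
[ 0.59917607 -0.1002794   0.35844751]
```

View pics/w2.png

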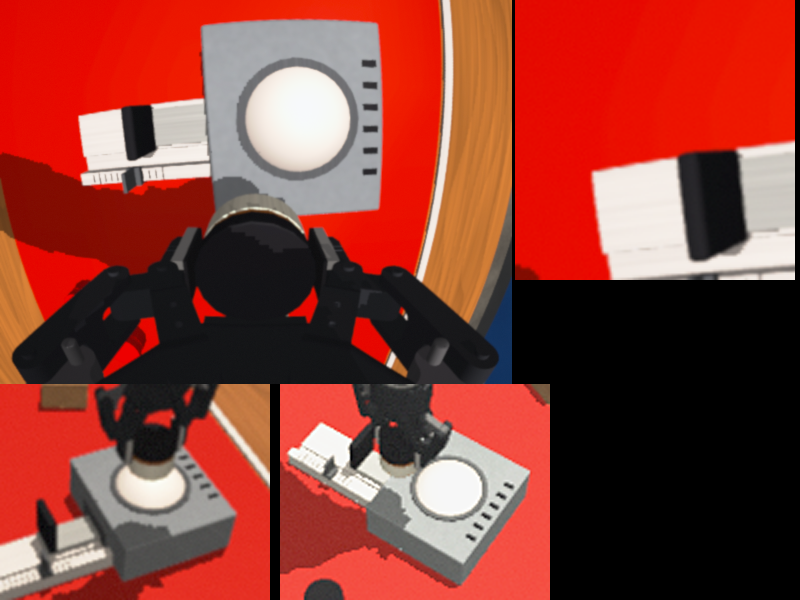

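The view shows the jar lid held at (254,265), the white lens at (298,119), the box's top corners at (202,27) and (378,23), the handle at (138,132) and the mark's fin near (132,178).

```bash
cat > s2.py <<'E'
from h import *
import pickle
from scipy.optimize import least_squares
F=pickle.load(open("f1.pkl","rb"))
a=np.linspace(0,2*np.pi,90); cap=np.vstack([np.c_[.06*np.sin(b)*np.cos(a),.06*np.sin(b)*np.sin(a),np.full(90,.035+.06*np.cos(b))] for b in np.linspace(.1,np.arccos(35/60),25)])
def blob(m,near):
    n,l,s,c=cv2.connectedComponentsWithStats(m.astype(np.uint8)); i=l[near[1],near[0]]; return c[i],s[i],cv2.findContours((l==i).astype(np.uint8),cv2.RETR_EXTERNAL,cv2.CHAIN_APPROX_NONE)[0][0]
for n,near,fish in [("wrist",(298,119),True),("scene",(290,217),False)]:
    f=F[n]; hsv=cv2.cvtColor(f["color"],cv2.COLOR_RGB2HSV); c,s,ct=blob((f["color"].min(2)>195),near)
    M=cv2.moments(cv2.convexHull(ct)); c=np.array([M['m10'],M['m01']])/M['m00']
    def m(p):
        h=cv2.convexHull((proj(f,cap+[p[0],p[1],0],fish)).astype(np.float32)); M=cv2.moments(h); return np.array([M['m10'],M['m01']])/M['m00']-c
    r=least_squares(m,[.635,-.04]).x; h=cv2.boundingRect(cv2.convexHull(proj(f,cap+[*r,0],fish).astype(np.float32)))
    print("lens",n,c.round(1),s,h,r)
f=F["wrist"]
c,s,ct=blob(f["color"].max(2)<75,(254,255)); 
px=np.array([[202.5,27],[378,23],[381,209]]); loc=np.array([[-80,90],[80,90],[80,-90]])/1000
def tr(p,q): c,s_=np.cos(p[2]),np.sin(p[2]); return np.c_[q@np.array([[c,s_],[-s_,c]])+p[:2],np.full(len(q),.07)]
r=least_squares(lambda p:(proj(f,tr(p,loc),True)-px).ravel(),[.635,-.04,0]); print("corners",r.x,r.fun.round(1))
print("jar lid", atz(f,254,265,.216,True), "edges",atz(f,196,265,.216,True),atz(f,313,265,.216,True),atz(f,254,211,.216,True),atz(f,254,320,.216,True))
E
python3 s2.py
```

```text
lens wrist [298.7 116.9] [ 248   67  102  101 8006] (243, 61, 111, 111) [ 0.63857951 -0.03932335]
lens scene [289.1 216.4] [273 203  33  28 716] (271, 201, 36, 31) [ 0.63450065 -0.03856153]
corners [ 0.63871862 -0.04196868  0.06922136] [-1.7 -0.5  1.3 -0.6  0.8  1.3]
jar lid [ 0.59888051 -0.09491459] edges [ 0.57322653 -0.09542215] [ 0.6249513  -0.09544841] [ 0.59893304 -0.06957944] [ 0.59880462 -0.12729907]
```

Converted, 0.015 m is 0.3, 0.013 m is 0.26.

>>> advance --steps '[0.3, 0.2, 0, 0, 0.5, 0.3, 0.2, 0, 0, 0.5, 0.3, 0.18, 0.2, 0, 0.5, 0.3, 0.18, 0.3, 0, 0.5, 0, 0, 0.3, 0, 0.5, 0, 0, 0.26, 0, 0.5, 0, 0, 0, 0, 0.5, 0, 0, 0, 0, 0.5, 0, 0, 0, 0, 0.5]'

```text
time: 4.85
ee_pos: [0.638, -0.0395, 0.3058]
tcp_rot: [0.0, 0.707, 0.707, 0.0]
ft_force: [-0.0, 0.3, -1.6]
grip_width: 0.648
grasp_force: 43.5Traceback (most recent call last):
```

```bash
python3 - <<'E'
from h import *
import pickle
F={n:grab_frame(n) for n in ["scene","side","wrist"]}
pickle.dump(F,open("f2.pkl","wb"))
o=np.zeros((600,800,3),np.uint8)
o[:320,:400]=crop(F["scene"],240,160,340,240,4)
o[:320,400:800]=crop(F["side"],255,125,355,205,4)
o[325:600,0:400]=crop(F["wrist"],150,80,350,217,2)[:275]
cv2.imwrite("pics/w3.png",o); print(readout.sense()["ee_pos"])
E
```

```text
  File "<stdin>", line 8, in <module>
ValueError: could not broadcast input array from shape (274,400,3) into shape (275,400,3)
```

```bash
python3 - <<'E'
from h import *
import pickle
F=pickle.load(open("f2.pkl","rb"))
o=np.zeros((600,800,3),np.uint8)
o[:320,:400]=crop(F["scene"],240,160,340,240,4)
o[:320,400:800]=crop(F["side"],255,125,355,205,4)
o[325:599,0:400]=crop(F["wrist"],150,80,350,217,2)
cv2.imwrite("pics/w3.png",o); print(readout.sense()["ee_pos"])
E
```

```text
[ 0.63789606 -0.03962907  0.3059534 ]
```

View pics/w3.png

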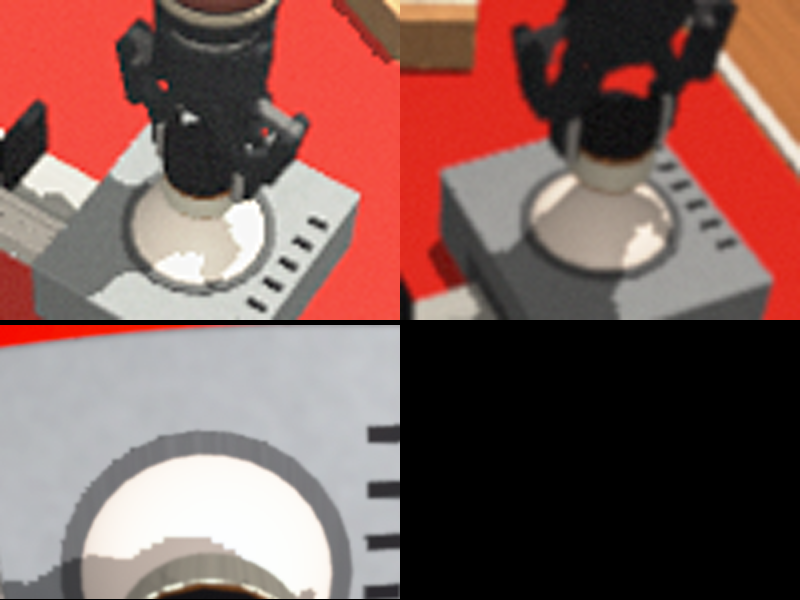

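Scene, side and wrist crops: the jar hangs above the white lens. In the wrist crop the lens outline spans x 80–332 with its top at 453, and the jar's front rim is near (208,553). I'll fit those edges per camera.

```bash
cat > s3.py <<'E'
from h import *
import pickle
from scipy.optimize import least_squares
F=pickle.load(open("f2.pkl","rb"))
a=np.linspace(0,2*np.pi,180); cap=np.vstack([np.c_[.06*np.sin(b)*np.cos(a),.06*np.sin(b)*np.sin(a),np.full(180,.035+.06*np.cos(b))] for b in np.linspace(.1,np.arccos(35/60),25)])
zb=.3059-.1846
def bb(f,P,fish): q=proj(f,P,fish); return q[:,0].min(),q[:,0].max(),q[:,1].min(),q[:,1].max()
def jar(p,z0=0,z1=.02,R=.028): return np.vstack([np.c_[p[0]+R*np.cos(a),p[1]+R*np.sin(a),np.full(180,zb+z)] for z in (z0,z1)])
obs={"scene":((272.5,307,231.5),(None,None,214.25)),"side":((287,324.25,193),(298.25,318.75,173.25)),"wrist":((190,316,144),(None,None,None))}
for n,(L,J) in obs.items():
    f=F[n];fi=n=="wrist"
    def m(p):
        b=bb(f,cap+[p[0],p[1],0],fi); return [b[0]+b[1]-L[0]-L[1],2*(b[2 if fi else 3]-L[2])]
    r=least_squares(m,[.637,-.04]).x; print(n,"lens",r, np.round(bb(f,cap+[*r,0],fi),1),L)
    if n=="side":
        mj=lambda p:[sum(bb(f,jar(p),fi)[:2])-J[0]-J[1],2*(bb(f,jar(p),fi)[3]-J[2])]
        r=least_squares(mj,[.637,-.04]).x; print(n,"jar",r,np.round(bb(f,jar(r),fi),1))
    print("  pred jar at TCP",np.round(bb(f,jar((.638,-.0396)),fi),1),J)
    for z in (.042,):
        b=jar((.638,-.0396),z,z,.026); print("  pred lid",np.round(bb(f,b,fi),1))
f=F["wrist"];cv2.imwrite("pics/lid.png",crop(f,150,110,360,300,3))
E
python3 s3.py
```

```text
scene lens [ 0.63669237 -0.03868918] [272.3 307.2 202.2 231.5] (272.5, 307, 231.5)
  pred jar at TCP [280.2 301.3 193.9 215.3] (None, None, 214.25)
  pred lid [281.2 301.  189.7 205.8]
side lens [ 0.63662987 -0.04349505] [287.3 323.9 166.7 193. ] (287, 324.25, 193)
side jar [ 0.63816087 -0.04425155] [297.1 319.9 152.6 173.2]
  pred jar at TCP [296.3 319.  151.5 172.1] (298.25, 318.75, 173.25)
  pred lid [298.3 319.3 145.4 159.2]
wrist lens [ 0.6369792  -0.04381258] [187.9 318.1 144.  266.4] (190, 316, 144)
  pred jar at TCP [199.8 308.6 187.6 294.8] (None, None, None)
  pred lid [196.2 312.2 221.3 318. ]
```

View pics/lid.png

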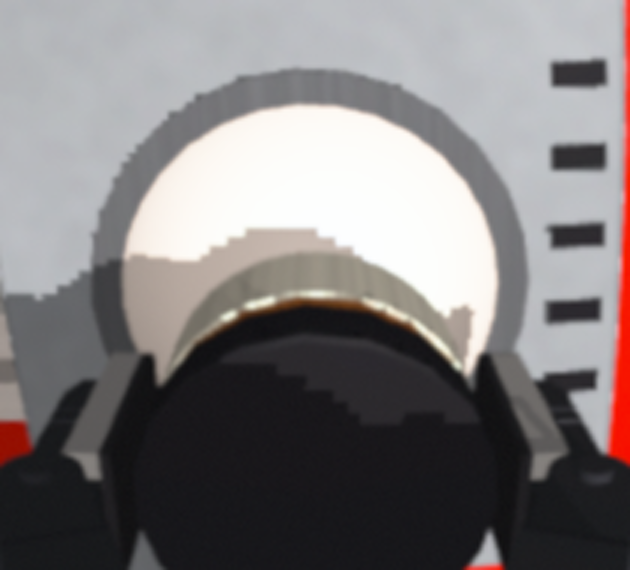

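>>> advance --steps '[0, -0.03, 0.2, 0, 0.5, 0, 0, 0.16, 0, 0.5, 0, 0, 0.08, 0, 0.5, 0, 0, 0.04, 0, 0.5, 0, 0, 0, 0, 0.5, 0, 0, 0, 0, 0.5]'

```text
time: 5.6
ee_pos: [0.6363, -0.0394, 0.2813]
tcp_rot: [0.0, 0.707, 0.707, 0.0]
ft_force: [-0.1, -0.5, -1.0]
grip_width: 0.644
grasp_force: 43.5
```

>>> advance --steps '[0, 0, 0.02, 0, 0.5, 0, 0, 0, 0, 0.5]'

```text
time: 5.8
ee_pos: [0.6362, -0.0394, 0.2803]
tcp_rot: [0.0, 0.707, 0.707, 0.0]
ft_force: [-0.7, -0.2, -1.9]
grip_width: 0.646
grasp_force: 43.5
```

>>> advance --steps '[0, 0, 0.02, 0, 0.5, 0, 0, 0, 0, 0.5]'

```text
time: 6.0
ee_pos: [0.6363, -0.0394, 0.2795]
tcp_rot: [0.0, 0.707, 0.707, 0.0]
ft_force: [-0.1, 0.2, 0.3]
grip_width: 0.643
grasp_force: 44.0
```

Converted, 0.0007 m is 0.014.

>>> advance --steps '[0, 0, 0.014, 0, 0.5, 0, 0, 0, 0, 0.5]'

```text
time: 6.2
ee_pos: [0.6363, -0.0394, 0.2795]
tcp_rot: [0.0, 0.707, 0.707, 0.0]
ft_force: [-2.6, -0.2, 6.9]
grip_width: 0.643
grasp_force: 44.6
```

Converted, -0.0004 m is -0.008.

>>> advance --steps '[0, 0, -0.008, 0, 0.5, 0, 0, 0, 0, 0.5, 0, 0, 0, 0, 0.5]' --squeeze 20

```text
time: 6.5
ee_pos: [0.6363, -0.0394, 0.2795]
tcp_rot: [0.0, 0.707, 0.707, 0.0]
ft_force: [-3.7, -0.2, 6.4]
grip_width: 0.647
grasp_force: 44.1
```

>>> advance --steps '[0, 0, 0, 0, 0.655, 0, 0, 0, 0, 0.665, 0, 0, 0, 0, 0.675, 0, 0, 0, 0, 0.69, 0, 0, 0, 0, 0.71, 0, 0, 0, 0, 0.75, 0, 0, 0, 0, 0.8, 0, 0, 0, 0, 0.85, 0, 0, 0, 0, 0.85, 0, 0, 0, 0, 0.85]'

```text
time: 7.5
ee_pos: [0.6362, -0.0394, 0.2789]
tcp_rot: [0.0, 0.707, 0.707, -0.0]
ft_force: [-0.2, -0.2, 0.4]
grip_width: 0.85
grasp_force: 0.0
```

```bash
python3 - <<'E'
from h import *
import pickle
F={n:grab_frame(n) for n in ["scene","side","wrist"]}
pickle.dump(F,open("f3.pkl","wb"))
o=np.zeros((600,800,3),np.uint8)
o[:320,:400]=crop(F["scene"],240,160,340,240,4)
o[:320,400:800]=crop(F["side"],255,125,355,205,4)
o[325:599,0:400]=crop(F["wrist"],150,130,350,267,2)
cv2.imwrite("pics/w4.png",o)
E
```

```text
(no output)
```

View pics/w4.png

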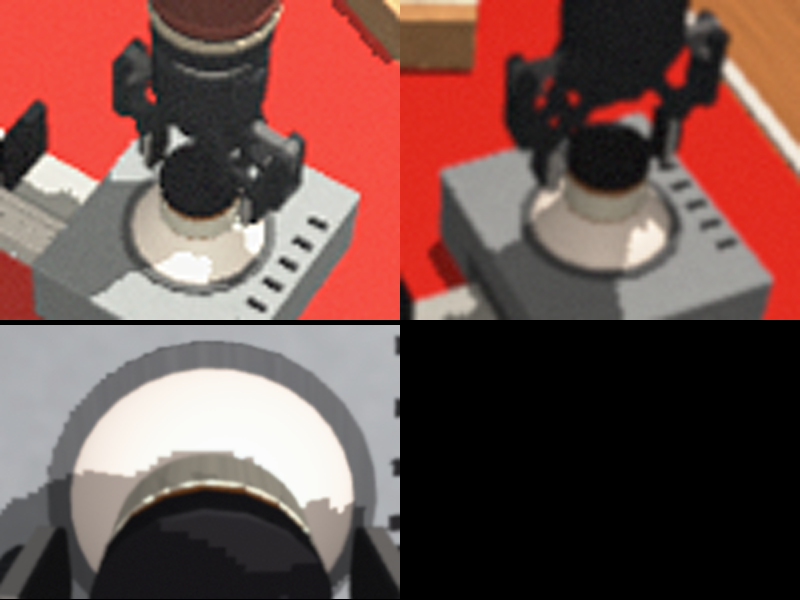

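The jar stands upright on the dome and the fingers are clear of it. Next I rise straight up and look again.

Converted, -0.04 m is -0.8, -0.03 m is -0.6.

>>> advance --steps '[0, 0, -0.1, 0, 0.9, 0, 0, -0.2, 0, 0.9, 0, 0, -0.3, 0, 0.9, 0, 0, -0.4, 0, 0.9, 0, 0, -0.5, 0, 0.9, 0, 0, -0.5, 0, 0.9, 0, -0.6, -0.2, 0, 0.9, 0, -0.8, 0, 0, 0.8, 0, -0.8, 0, 0, 0.7, 0, -0.8, 0, 0, 0.5, 0, 0, 0, 0, 0.5, 0, 0, 0, 0, 0.5]'

```text
time: 8.85
ee_pos: [0.486, -0.0394, 0.3902]
tcp_rot: [0.001, 0.707, 0.707, 0.001]
ft_force: [0.8, 0.2, 0.5]
grip_width: 0.5
grasp_force: 0.0
```

```bash
python3 - <<'E'
from h import *
import pickle
F={n:grab_frame(n) for n in ["scene","side","wrist"]}
pickle.dump(F,open("f4.pkl","wb"))
o=np.zeros((600,800,3),np.uint8)
o[:240,:400]=crop(F["scene"],210,165,310,225,4)
o[:240,400:800]=crop(F["side"],225,140,325,200,4)
o[245:545,0:750]=crop(F["wrist"],130,60,430,180,2.5)
cv2.imwrite("pics/w5.png",o); print(readout.sense()["ee_pos"])
E
```

```text
[ 0.48730056 -0.03956299  0.38945426]
```

View pics/w5.png

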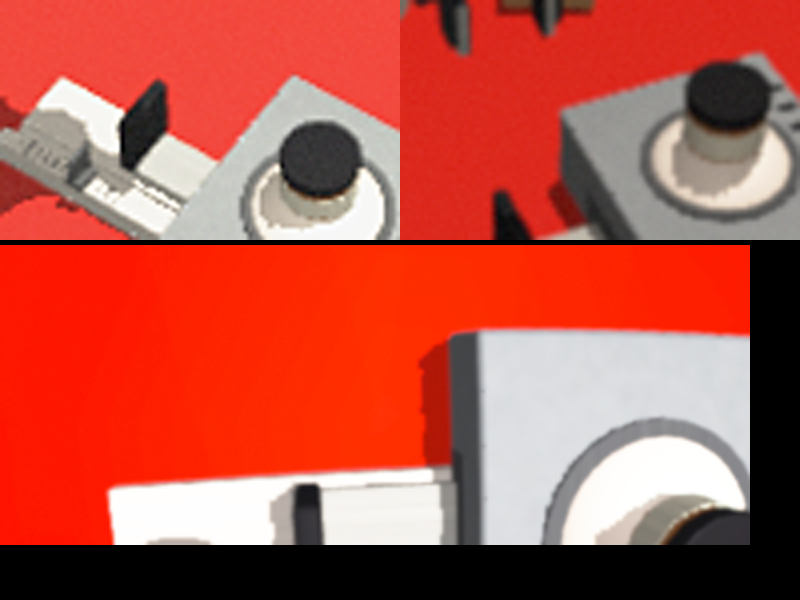

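The jar stands balanced and free on the lens. The wrist view shows the handle's top near pixel (253,156) and the bed's edge sloping about 0.065 rad. My picture views are used up, so I go on with numbers only.

```bash
cat > s4.py <<'E'
from h import *
import pickle,sys
def rect(f,z,y0,y1,fish,o=(.637,-.041),yaw=.06,x0=-.22,x1=-.07):
    xs=np.arange(x0,x1,.002); ys=np.linspace(y0,y1,9); X,Y=np.meshgrid(xs,ys); c,s=np.cos(yaw),np.sin(yaw)
    P=np.c_[(o[0]+c*X-s*Y).ravel(),(o[1]+s*X+c*Y).ravel(),np.full(X.size,z)]
    q=proj(f,P,fish).astype(np.float32).reshape(*X.shape,2)
    return xs,cv2.remap(cv2.cvtColor(f["color"],cv2.COLOR_RGB2GRAY),q[...,0],q[...,1],cv2.INTER_LINEAR)
if __name__=="__main__":
    F=pickle.load(open(sys.argv[1],"rb")); f=F["wrist"]
    for z,y0,y1 in [(.081,-.015,.015),(.06,-.058,-.042),(.06,-.062,-.058)]:
        xs,g=rect(f,z,y0,y1,True); print(z,y0,y1,"x(mm):gray"); print(" ".join(f"{1000*x:.0f}:{v:.0f}" for x,v in zip(xs,g.mean(0)) if -.212<x<-.12))
    # handle y-extent at z=.081, x=-.15
    for ysq in np.arange(-.04,.041,.004): print(f"{ysq*1000:.0f}:{rect(f,.081,ysq,ysq,True,x0=-.153,x1=-.147)[1].mean():.0f}",end=" ")
E
python3 s4.py f4.pkl
```

```text
0.081 -0.015 0.015 x(mm):gray
-210:178 -208:177 -206:176 -204:176 -202:177 -200:177 -198:178 -196:179 -194:180 -192:183 -190:184 -188:185 -186:187 -184:192 -182:193 -180:197 -178:198 -176:198 -174:199 -172:199 -170:199 -168:200 -166:203 -164:194 -162:185 -160:184 -158:178 -156:111 -154:40 -152:41 -150:42 -148:45 -146:56 -144:206 -142:246 -140:247 -138:247 -136:247 -134:247 -132:247 -130:247 -128:247 -126:247 -124:247 -122:247
0.06 -0.058 -0.042 x(mm):gray
-210:108 -208:101 -206:84 -204:64 -202:46 -200:45 -198:66 -196:88 -194:93 -192:98 -190:101 -188:103 -186:104 -184:103 -182:103 -180:105 -178:110 -176:101 -174:123 -172:127 -170:109 -168:109 -166:117 -164:116 -162:115 -160:113 -158:113 -156:114 -154:115 -152:116 -150:115 -148:113 -146:114 -144:112 -142:108 -140:108 -138:114 -136:115 -134:116 -132:116 -130:115 -128:114 -126:113 -124:112 -122:113
0.06 -0.062 -0.058 x(mm):gray
-210:92 -208:48 -206:28 -204:24 -202:23 -200:34 -198:85 -196:96 -194:96 -192:96 -190:96 -188:96 -186:96 -184:96 -182:96 -180:96 -178:96 -176:100 -174:123 -172:127 -170:115 -168:97 -166:96 -164:95 -162:95 -160:96 -158:95 -156:96 -154:96 -152:96 -150:96 -148:96 -146:96 -144:96 -142:96 -140:96 -138:96 -136:96 -134:96 -132:96 -130:96 -128:97 -126:96 -124:96 -122:96
-40:97 -36:100 -32:249 -28:250 -24:194 -20:29 -16:30 -12:30 -8:30 -4:31 -0:39 4:54 8:54 12:55 16:55 20:55 24:47 28:26 32:30 36:248 40:106
```

```bash
cat > s5.py <<'E'
from s4 import *
for fn,n in [("f0.pkl","wrist"),("f1.pkl","wrist"),("f4.pkl","wrist"),("f4.pkl","scene"),("f4.pkl","side")]:
    f=pickle.load(open(fn,"rb"))[n]; fish=n=="wrist"
    for z,y0,y1 in [(.059,-.058,-.042),(.059,-.059,-.057)]+([(.081,-.015,.015)] if fn!="f4.pkl" else []):
        xs,g=rect(f,z,y0,y1,fish,x0=-.21,x1=-.13); print(fn,n,z,y0); print(" ".join(f"{-1000*x:.0f}:{v:.0f}" for x,v in zip(xs,g.mean(0))))
E
python3 s5.py
```

```text
f0.pkl wrist 0.059 -0.058
210:58 208:58 206:59 204:58 202:58 200:58 198:58 196:58 194:58 192:58 190:58 188:58 186:59 184:62 182:63 180:66 178:66 176:73 174:77 172:67 170:60 168:65 166:78 164:84 162:88 160:94 158:90 156:90 154:89 152:89 150:89 148:89 146:89 144:90 142:90 140:89 138:89 136:89 134:90 132:89
f0.pkl wrist 0.059 -0.059
210:57 208:57 206:58 204:58 202:57 200:57 198:57 196:58 194:58 192:57 190:58 188:58 186:66 184:81 182:84 180:86 178:87 176:93 174:92 172:76 170:88 168:89 166:87 164:86 162:87 160:86 158:87 156:87 154:88 152:87 150:87 148:87 146:87 144:87 142:87 140:86 138:87 136:87 134:87 132:87
f0.pkl wrist 0.081 -0.015
210:148 208:150 206:150 204:151 202:151 200:151 198:150 196:150 194:150 192:150 190:150 188:151 186:151 184:151 182:151 180:151 178:151 176:150 174:150 172:150 170:149 168:147 166:146 164:146 162:146 160:145 158:144 156:109 154:35 152:26 150:26 148:26 146:24 144:22 142:42 140:91 138:167 136:196 134:197 132:197
f1.pkl wrist 0.059 -0.058
210:131 208:117 206:134 204:138 202:126 200:115 198:136 196:135 194:122 192:131 190:139 188:137 186:128 184:141 182:143 180:
[... 2125 characters left out ...]
:150 136:141 134:144 132:153
f4.pkl side 0.059 -0.058
210:144 208:159 206:172 204:172 202:173 200:176 198:180 196:182 194:177 192:176 190:174 188:168 186:155 184:130 182:103 180:86 178:81 176:85 174:89 172:89 170:82 168:66 166:53 164:48 162:49 160:59 158:80 156:110 154:136 152:149 150:153 148:155 146:154 144:152 142:152 140:154 138:154 136:152 134:151 132:151
f4.pkl side 0.059 -0.059
210:119 208:119 206:119 204:118 202:118 200:119 198:119 196:118 194:118 192:117 190:116 188:115 186:108 184:92 182:70 180:51 178:63 176:83 174:98 172:106 170:111 168:113 166:113 164:113 162:123 160:136 158:143 156:142 154:149 152:157 150:166 148:170 146:162 144:159 142:164 140:173 138:165 136:156 134:147 132:145
```

The fin shows up at about the same place in all views: centre about -174 mm, against -150 mm for the handle. That makes the pull about 23.7 mm. Now I grip the handle.

Converted, -0.009 m is -0.18, 0.035 m is 0.7.

>>> advance --steps '[-0.18, 0, 0.4, 0, 0.5, 0, 0, 0.6, -0.06, 0.5, 0, 0, 0.7, 0, 0.5, 0, 0, 0.7, 0, 0.5, 0, 0, 0.6, 0, 0.5, 0, 0, 0.49, 0, 0.5, 0, 0, 0, 0, 0.5, 0, 0, 0, 0, 0.5]' --squeeze 60

```text
time: 9.8
ee_pos: [0.4869, -0.0485, 0.2145]
tcp_rot: [-0.0, 0.686, 0.728, -0.0]
ft_force: [-0.4, 0.2, -0.2]
grip_width: 0.501
grasp_force: 0.0
```

>>> advance --steps '[0, 0, 0, 0, 0.3, 0, 0, 0, 0, 0.1, 0, 0, 0, 0, 0.0, 0, 0, 0, 0, 0.0, 0, 0, 0, 0, 0.0, 0, 0, 0, 0, 0.0]' --squeeze 60

```text
time: 10.4
ee_pos: [0.4866, -0.0486, 0.2158]
tcp_rot: [0.001, 0.686, 0.728, 0.0]
ft_force: [-2.0, 0.1, 7.1]
grip_width: 0.131
grasp_force: 58.7
```

Careful with the scale: shifts go in shares of 50 mm. That gives: -0.003 m is -0.06.

>>> advance --steps '[0, -0.06, 0, 0, 0, 0, -0.06, 0, 0, 0, 0, -0.06, 0, 0, 0, 0, -0.06, 0, 0, 0, 0, -0.06, 0, 0, 0, 0, -0.06, 0, 0, 0, 0, -0.06, 0, 0, 0, 0, -0.06, 0, 0, 0, 0, 0, 0, 0, 0, 0, 0, 0, 0, 0, 0, 0, 0, 0, 0]' --squeeze 60

```text
time: 11.5
ee_pos: [0.4637, -0.05, 0.2158]
tcp_rot: [0.002, 0.686, 0.728, 0.002]
ft_force: [6.2, 2.7, 5.5]
grip_width: 0.132
grasp_force: 59.5
```

```bash
python3 - <<'E'
from h import *
import pickle
F={n:grab_frame(n) for n in ["scene","side","wrist"]}
pickle.dump(F,open("f5.pkl","wb"))
G=pickle.load(open("f4.pkl","rb"))
from s4 import rect
# jar lid check: dark blob before/after, in side & scene
for n,(x0,y0,x1,y1) in [("scene",(275,190,305,220)),("side",(290,150,325,178))]:
    for H in (G,F):
        m=(H[n]["color"].max(2)<75).astype(np.uint8)[y0:y1,x0:x1]; k,l,s,c=cv2.connectedComponentsWithStats(m); i=1+s[1:,4].argmax(); print(n,c[i].round(2),s[i])
for n in ("side","scene"):
  for z,y0,y1 in [(.055,-.058,-.042),(.07,.018,.024),(.03,.012,.022)]:
    xs,g=rect(F[n],z,y0,y1,False,x0=-.2,x1=-.13); print(n,z,y0," ".join(f"{-1000*x:.0f}:{v:.0f}" for x,v in zip(xs,g.mean(0))))
E
```

```text
scene [14.41 14.53] [  5   6  20  18 291]
scene [14.43 14.58] [  5   6  20  18 289]
side [16.62 13.96] [  7   6  21  17 296]
side [16.61 13.97] [  7   6  21  17 294]
side 0.055 -0.058 200:124 198:123 196:120 194:113 192:104 190:93 188:79 186:67 184:60 182:53 180:46 178:53 176:74 174:93 172:102 170:104 168:103 166:104 164:106 162:104 160:104 158:104 156:105 154:105 152:106 150:113 148:129 146:142 144:154 142:158 140:162 138:163 136:161 134:157 132:156
side 0.07 0.018 200:24 198:24 196:26 194:24 192:25 190:25 188:26 186:23 184:23 182:26 180:25 178:27 176:27 174:27 172:27 170:37 168:53 166:66 164:65 162:49 160:32 158:24 156:22 154:24 152:25 150:23 148:24 146:24 144:27 142:29 140:28 138:28 136:28 134:26 132:27
side 0.03 0.012 200:99 198:97 196:97 194:98 192:97 190:88 188:66 186:45 184:35 182:45 180:65 178:83 176:85 174:70 172:47 170:26 168:16 166:17 164:17 162:17 160:21 158:29 156:46 154:60 152:63 150:66 148:80 146:96 144:109 142:114 140:114 138:1
[... 169 characters left out ...]
81 168:87 166:98 164:113 162:130 160:141 158:143 156:138 154:144 152:165 150:182 148:192 146:199 144:202 142:204 140:216 138:219 136:211 134:204 132:201
scene 0.07 0.018 200:42 198:46 196:45 194:43 192:44 190:44 188:45 186:44 184:43 182:42 180:40 178:42 176:43 174:42 172:39 170:42 168:44 166:46 164:48 162:47 160:46 158:46 156:46 154:44 152:41 150:40 148:40 146:42 144:52 142:78 140:109 138:122 136:125 134:124 132:124
scene 0.03 0.012 200:35 198:33 196:34 194:35 192:37 190:48 188:68 186:87 184:99 182:102 180:95 178:82 176:65 174:52 172:43 170:38 168:59 166:106 164:156 162:182 160:183 158:184 156:185 154:185 152:185 150:189 148:190 146:187 144:187 142:184 140:181 138:183 136:185 134:177 132:180
```

```bash
python3 - <<'E'
from s4 import *
f=pickle.load(open("f5.pkl","rb"))["wrist"]
for z,y0,y1 in [(.059,-.059,-.055),(.059,-.052,-.044),(.081,.022,.025),(.08,.014,.02),(.05,.025,.026)]:
    xs,g=rect(f,z,y0,y1,True,x0=-.2,x1=-.14); print(z,y0," ".join(f"{-1000*x:.0f}:{v:.0f}" for x,v in zip(xs,g.mean(0))))
c,s=np.cos(.06),np.sin(.06); d=readout.sense()["ee_pos"][:2]-[.637,-.041]; print("TCP local",c*d[0]+s*d[1],-s*d[0]+c*d[1])
E
```

```text
0.059 -0.059 200:26 198:26 196:26 194:26 192:26 190:25 188:29 186:29 184:30 182:30 180:30 178:30 176:30 174:30 172:30 170:31 168:30 166:30 164:30 162:30 160:30 158:30 156:27 154:26 152:26 150:26 148:26 146:26 144:26 142:26
0.059 -0.052 200:30 198:30 196:30 194:30 192:30 190:30 188:27 186:30 184:30 182:30 180:30 178:30 176:30 174:30 172:30 170:30 168:30 166:30 164:30 162:30 160:30 158:29 156:28 154:30 152:30 150:30 148:30 146:30 144:30 142:30
0.081 0.022 200:176 198:176 196:176 194:176 192:176 190:176 188:128 186:37 184:34 182:105 180:105 178:27 176:34 174:41 172:44 170:47 168:43 166:112 164:123 162:73 160:36 158:66 156:138 154:139 152:139 150:139 148:138 146:222 144:239 142:239
0.08 0.014 200:174 198:174 196:174 194:174 192:173 190:119 188:32 186:31 184:78 182:109 180:102 178:24 176:28 174:29 172:30 170:30 168:32 166:47 164:113 162:103 160:38 158:37 156:58 154:136 152:143 150:143 148:142 146:229 144:240 142:240
0.05 0.025 200:177 198:177 196:177 194:177 192:177 190:177 188:177 186:177 184:176 182:176 180:174 178:81 176:23 174:24 172:24 170:25 168:29 166:238 164:240 162:240 160:240 158:240 156:240 154:240 152:240 150:240 148:241 146:241 144:240 142:240
TCP local -0.1734495303717287 0.00140419605006235
```

The handle centre is at about -172.8 mm and the fin at about -173.7 mm, so they are level within 1 mm or so. The jar has not moved. Handing in.

>>> advance --steps '[0, 0, 0, 0, 0, 0, 0, 0, 0, 0, 0, 0, 0, 0, 0]' --squeeze 60

```text
time: 11.95
ee_pos: [0.4638, -0.05, 0.2158]
tcp_rot: [0.002, 0.685, 0.728, 0.002]
ft_force: [5.8, 1.3, 7.0]
grip_width: 0.134
grasp_force: 59.5
```

```bash
python3 -c "
from rig import order
print(order.close_job())"
```

```text
the job is handed in; nothing more can be done
None
```

Job handed in at 11.95 s, no verdict returned: by my measurements the jar stands balanced on the lens, and the gripper holds the shutter handle about 1 mm from the mark's fin (limit 6 mm).

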